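# Eject the recording module from a flex tester and rack it

## Task

The test run is over: press the green eject key on the tester's sloping panel fully home so that the orange recording module is pushed out of its slot, then let the key spring back, draw the module out and stand it upright in the free compartment of the grey rack, the one with the green floor. Set it down rather than dropping it, and leave the blue modules, the steel weight and the white plug where they are.

Things in the scene. Friction and masses are not known exactly. Their poses are not given: they have to be found in the camera images.
- console: White console, fixed, 196 deep x 260 wide x 235 mm high. Origin: on the bench straight below the middle of the module slot; x to its rear, z up. In front a black panel rises rearwards at 30 degrees (55 mm high at x = -78, 116 at x = +28 mm). From x = +28 to +118 stands the display head, full width, 235 mm high: a vertical gripper's body would hit it, so work square to the panel.
- bay: The black sloping panel. Origin: on its surface, middle of the module slot, 100 mm above the bench. x up the slope, y left along the panel, z square out of it (30 degrees from vertical). Slot opening 48 (x) x 19 mm (y). The panel reaches from x = -90 to +34, y = -130 to +130 mm. Rocker switches and a dial at x below -40 mm stand under 11 mm proud.
- key (a joint): Travel of the green eject key into the panel (along bay -z), in m: 0 = out, 0.018 = fully home. Spring return; takes about 5 N at first, up to 15 N near home. It drives a pusher under the module by 1.5 times its travel (27 mm in all); the pusher goes back with the key, while a leaf spring in the slot holds the module where it was pushed to.
- key_top (a point): Middle of the green eject key's outer face; axes as the bay. The face is 22 mm (x) x 24 mm (y) and stands 22 mm out of the panel when released, 4 mm when fully home; its middle is at bay x = 0, y = -72 mm, on a yellow field.
- module: The orange recording module (loose, about 60 g), a plain block 44 (x) x 16 (y) x 62 mm (z). Origin: middle of its inner (lower) end face; z along its length towards its outer end. At the start it is fully in the slot, outer end 1 mm below the panel, axes parallel to the bay's. Grip it by its two 44 mm wide faces, 16 mm apart along y.
- module_top (a point): Middle of the orange module's outer end, 62 mm from its origin along z. About 26 mm out of the panel when ejected.
- rack: Grey steel rack, fixed, 190 (x) x 36 (y) x 40 mm high, walls and dividers 5 mm thick, floor 5 mm. Origin: centre of the underside, z up. Three compartments in a row along x, centres at x = -62, 0, +62 mm, each inside 56 x 26 mm. Two hold blue modules.
- pad: Thin bright green plate, 52 (x) x 23 (y) x 2 mm, on the floor of the free compartment and central in it, fixed. Origin: centre of its underside, 5 mm above the bench; its top is 7 mm above the bench. Axes parallel to the rack's.
- blue_a: A blue module like the orange one, 44 x 16 x 62 mm, standing loose in one rack compartment. Origin: middle of its underside.
- blue_b: A second blue module, same size, standing loose in another rack compartment. Origin: middle of its underside.
- weight: Steel test weight, 60 mm disc 22 mm thick with a stem to 58 mm height, loose on the bench. Origin: centre of the underside.
- plug: White plug top, 40 x 40 x 30 mm with three 16 mm pins pointing up, loose on the bench. Origin: centre of the underside.

How it is judged:
By the outcome, as a careful person would: the job done as asked, in the order asked, and still so for the second after the job is handed in, with the robot touching nothing.
It also fails if it takes over 50 s, if anything falls off the work surface, if the arm or the gripper's body presses on something with over 40 N, if the wrist force passes 120 N, or if a joint passes its speed limit or range.

## Robot

A 6-joint arm with a two-finger parallel gripper is mounted at the origin on the work surface. World frame = base frame: x ahead of the robot, y to its left, z up, the work surface at z = 0. Lengths are in mm, angles in rad, forces in N, time in s.
With the tool pointing down it reaches from about 275 to 1000 mm from the base axis. Payload 8.4 kg.
Tool frame: the origin (TCP) lies at the very end of the fingers, on their centre line; the grasp point (between the pads) lies 19 mm behind it (r.tcp_to_grasp is the distance from the TCP to the grasp point, in mm); z points along the fingers, y is the line along which they close (so a half turn about z gives the same grasp; the last joint's range is limited). The gripper opens to 85 mm and grips with 20 to 120 N. Pads are 22 mm wide; open, the fingers measure 114 mm over their backs; the gripper's body (76 mm by 85 mm) begins 54 mm behind the grasp point. The pads swing forward as they close: fully open they stand 13 mm farther back than shut.
Start: joints at [1.282, 0.353, 1.633, -0, 1.155, -0.002], TCP at [176.801, 599.474, 231.281] pointing down, gripper open.
Joint ranges: [-2.63, 2.63], [-0.92, 2.1], [0.06, 2.66], [-1.3, 4.44], [0, 2.69], [-3.02, 3.02]. Speed limits (rad/s): [2.22, 2.22, 2.79, 3.14, 3.14, 3.14].

## Interface

Orientations are given as [roll, pitch, yaw] about the fixed x, y, z axes, in that order (R = Rz(yaw) Ry(pitch) Rx(roll)).
In Python, from rig import r gives the robot as it stands. The module is installed in compiled form; this text tells all that it offers.
- The arm moves only by the tool play_rows, never from a script. Its argument "rows" is a list of rows, each an object with "dp": the shift along the tool's x, y, z in units of 40 mm (1.0 is 40 mm), a list of three; "turn": the turn, a rotation vector about the tool's x, y, z in units of 6 degrees (1.0 is 6 degrees), a list of three; "fingers": the closure, from 0 (fully open) to 1 (shut). In form: [{"dp": [tx, ty, tz], "turn": [wx, wy, wz], "fingers": fingers}, ...]. A call has 1 to 5 rows; each row shifts and turns the commanded pose from where the row before left it, along the tool's axes as they then stand; what a row does not reach is not made up. A row lasts 1/12 s, in which the tool goes at most 41.7 mm and 7.16 degrees, less where a joint would pass 70% of its speed; a pose out of reach is approached as far as the arm can. A call is refused whole if a number of a shift passes 1 or a number of a turn 1, either way. A call with a gripper value outside its range is refused whole. The fingers move at their own pace and stop on an object; "force" is the grip in N (left out, the last holds). Time passes only in rows, so rows that do not move let the fingers close. It gives the time, the measured TCP pose, the force, the opening and the grip force at its end, in the units of the state.
- r.sense(): the state, without advancing time (a new reading comes with each control period).
- r.grab_frame(name): name is "side" or "top" or "wrist"; returns a dict with "pixels" (400x640x3 uint8, red, green, blue), "fx", "fy", "cx", "cy" (pixels), "pose" (4x4, takes a point from camera to world coordinates). Camera axes: x right, y down, z forward; pixel columns grow to the right and rows downward; lengths in mm; the calibration is good to about 2 mm. A picture is of the moment at which its call begins. There is no depth.
- r.sign_off(): hands the job in; it is judged then, once.
The state is a dict: "clock": time; "qpos": joint angles; "qvel": joint speeds; "joint_efforts": joint torques, N m; "eef_pos": TCP position; "tcp_rot": TCP orientation; "contact_force": force on the tool from outside, world axes, zero at the start; "wrist_torque": the same for the moment, N m; "opening": opening from 0.0 (shut) to 1.0 (fully open); "grasp_force": force on a finger pad.
Only numpy, scipy, OpenCV 4.12 (cv2) and the standard library are available. Lean on these libraries where they do the work, as an engineer would, in place of code of your own. Each camera call takes 0.05 s, during which the arm holds its last target. There are 200 camera calls.

## Working session

There is one attempt and no reset: what is moved stays moved. The work goes in short steps, Python scripts to look and compute and a tool call to move; the robot and the scene stay as the last step left them, time stands still between calls to the robot, and variables do not carry over. Pictures are saved under pics/ and viewed, at most 10 in all, crops included, and the job is handed in when it is done.

Besides the shell and the picture viewer there is one more tool, called after ">>>" by a JSON object that holds its "method" and its "body", one argument or row to a line. play_rows: Moves the arm, as the interface text tells. Its arguments: {"type":"object","properties":{"rows":{"type":"array"},"force":{"type":"number"}},"required":["rows"]}

```bash
mkdir -p pics
python3 - <<'E'
from rig import r
import cv2,numpy as np,pickle
s=r.sense();print(s)
for n in("top","side"):
    f=r.grab_frame(n);cv2.imwrite(f"pics/{n}0.png",f["pixels"][:,:,::-1]);pickle.dump(f,open(f"{n}0.pkl","wb"))
    print(n,f["fx"],f["cx"],f["cy"],np.round(f["pose"],3).tolist())
E
```

```text
{'clock': 0.0, 'qpos': array([ 1.28159764e+00,  3.53650774e-01,  1.63413106e+00,  1.12861604e-06,
        1.15518874e+00, -2.42361733e-03]), 'qvel': array([ 0.00129786, -0.0010455 , -0.00017113,  0.00094128, -0.00173269,
        0.00156322]), 'joint_efforts': array([-1.34889856e-04, -6.05239034e+01, -3.42072237e+01,  4.60582476e-05,
        9.08572722e-03,  6.73068530e-05]), 'eef_pos': array([176.66738564, 599.02047441, 230.56135102]), 'tcp_rot': array([-3.14021474e+00, -4.37144867e-06,  2.85481713e+00]), 'contact_force': array([0.23469779, 0.58751231, 0.14832712]), 'wrist_torque': array([-0.06492651,  0.02479839,  0.00107137]), 'grasp_force': 0.0, 'opening': 0.9997485474740886}
top 473.56630472537995 318.0382757172862 192.5892253759947 [[0.029, -0.975, 0.222, 356.325], [-1.0, -0.027, 0.011, -12.712], [-0.005, -0.223, -0.975, 1062.952], [0.0, 0.0, 0.0, 1.0]]
side 480.2235874059533 315.85043253714093 198.69317535446172 [[0.971, -0.186, 0.147, 437.748], [-0.237, -0.724, 0.648, -553.398], [-0.014, -0.665, -0.747, 732.265], [0.0, 0.0, 0.0, 1.0]]
```

View pics/top0.png

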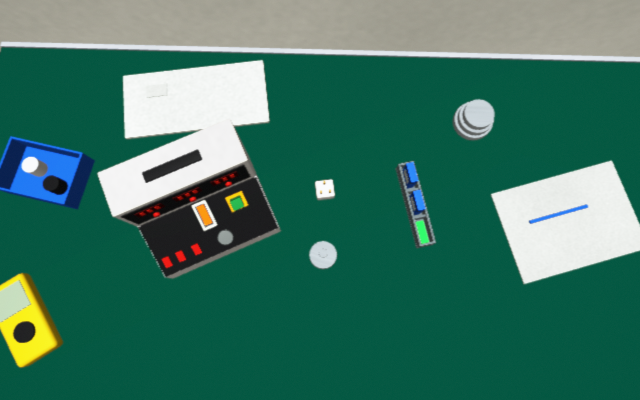

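View pics/side0.png

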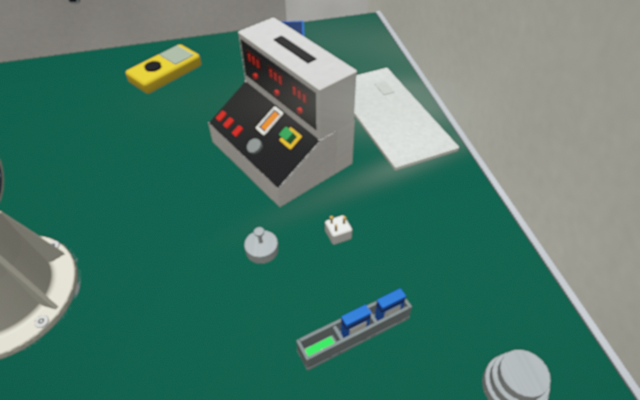

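Top view: orange module at about (204,215), key (237,202), green pad (421,232). Side view: orange (269,121), key (289,133), pad (320,346). Next I measure these.

```bash
cat > h.py <<'E'
import cv2,numpy as np,pickle
from scipy.spatial.transform import Rotation as Ro
def ray(f,p):
    d=f["pose"][:3,:3]@np.array([(p[0]-f["cx"])/f["fx"],(p[1]-f["cy"])/f["fy"],1.]);return f["pose"][:3,3],d/np.linalg.norm(d)
def onplane(f,p,p0,n):
    o,d=ray(f,p);return o+d*(np.dot(np.array(p0)-o,n)/np.dot(d,n))
def onz(f,p,z): return onplane(f,p,[0,0,z],[0,0,1.])
def tri(fa,pa,fb,pb):
    (a,u),(b,v)=ray(fa,pa),ray(fb,pb)
    t=np.linalg.lstsq(np.c_[u,-v],b-a,rcond=None)[0];A=a+u*t[0];B=b+v*t[1];return (A+B)/2,np.linalg.norm(A-B)
H={"orange":((7,130,130),(16,255,255)),"yellow":((22,130,130),(33,255,255)),"green":((50,150,110),(72,255,255)),"blue":((100,120,60),(125,255,255))}
def blobs(f,c,lo=20,box=None):
    m=cv2.inRange(cv2.cvtColor(f["pixels"],cv2.COLOR_RGB2HSV),*map(np.array,H[c]))
    if box: k=np.zeros_like(m);k[box[1]:box[3],box[0]:box[2]]=255;m&=k
    cs=cv2.findContours(m,cv2.RETR_EXTERNAL,cv2.CHAIN_APPROX_NONE)[0];o=[]
    for q in cs:
        M=cv2.moments(q)
        if M["m00"]>lo:o.append((M["m00"],np.array([M["m10"],M["m01"]])/M["m00"],q))
    return sorted(o,key=lambda t:-t[0])
def rot(rpy): return Ro.from_euler("xyz",rpy).as_matrix()
def delta(s,R,p):
    "needed dp rows-units (tool axes) and turn units"
    R0=rot(s["tcp_rot"]);return R0.T@(np.array(p)-s["eef_pos"])/40, np.degrees(Ro.from_matrix(R0.T@R).as_rotvec())/6
E
python3 - <<'E'
from h import *
T,S=[pickle.load(open(n+"0.pkl","rb")) for n in("top","side")]
for c in H:
    for n,f in(("T",T),("S",S)):
        for a,m,q in blobs(f,c)[:5]: print(c,n,round(a),m.round(1),cv2.boundingRect(q),[np.round(x,1).tolist() if not np.isscalar(x) else round(x,1) for x in cv2.minAreaRect(q)])
E
```

```text
orange S 84 [269.2 120.3] (261, 112, 17, 18) [[269.3, 120.2], [4.9, 19.8], 45.0]
yellow T 2496 [ 27.4 329. ] (0, 273, 58, 94) [[20.8, 320.1], [85.0, 46.1], 63.4]
yellow T 99 [236.2 198.8] (226, 191, 22, 21) [[236.3, 201.1], [15.8, 18.1], 67.4]
yellow S 1114 [155.6  69.7] (126, 44, 74, 45) [[162.9, 65.8], [25.5, 73.3], 63.4]
yellow S 131 [291.1 139.3] (279, 127, 23, 22) [[290.1, 137.8], [15.5, 18.1], 39.8]
green T 138 [422.1 231.5] (416, 221, 13, 23) [[422.1, 231.5], [22.4, 7.3], 75.1]
green T 100 [236.5 203. ] (231, 197, 12, 13) [[236.5, 203.0], [11.2, 10.7], 63.4]
green S 152 [318.8 345.9] (306, 338, 27, 17) [[318.9, 345.8], [6.7, 27.7], 63.4]
green S 66 [285.6 133.6] (280, 128, 12, 12) [[285.5, 134.0], [9.2, 9.2], 45.0]
blue T 4711 [ 44.  171.9] (0, 136, 94, 73) [[44.0, 172.0], [91.2, 56.5], 13.2]
blue T 212 [411.1 174. ] (403, 162, 16, 26) [[410.6, 174.4], [24.9, 13.0], 77.9]
blue T 198 [418.  201.4] (410, 190, 16, 25) [[417.4, 201.7], [23.9, 12.0], 77.5]
blue T 127 [558.  213.6] (529, 205, 59, 18) [[558.0, 213.6], [3.1, 59.9], 74.2]
blue S 455 [354.5 318.3] (341, 304, 30, 33) [[354.9, 319.8], [19.2, 35.8], 63.4]
blue S 441 [389.3 301.7] (375, 288, 31, 32) [[389.3, 303.1], [18.3, 36.2], 63.4]
blue S 114 [297.6  26.2] (284, 22, 21, 13) [[294.0, 28.0], [12.0, 20.0], 90.0]
```

```bash
sed -i 's/"orange":((7,130,130),(16/"orange":((7,130,130),(20/' h.py
python3 - <<'E'
from h import *
T,S=[pickle.load(open(n+"0.pkl","rb")) for n in("top","side")]
oT=blobs(T,"orange",20,(180,180,225,245)); oS=blobs(S,"orange",20,(250,100,290,140))
print([(a,m,cv2.minAreaRect(q)) for a,m,q in oT])
print("pad",tri(T,[422.1,231.5],S,[318.9,345.9]),onz(T,[422.1,231.5],7))
k=tri(T,[236.5,203],S,[286.6,133.6]);print("key",k)
y=tri(T,[236.3,201.1],S,[290.1,137.8]);print("yellow",y)
o=tri(T,cv2.minAreaRect(oT[0][2])[0],S,cv2.minAreaRect(oS[0][2])[0]);print("mod",o, onz(T,oT[0][1],99),onz(S,oS[0][1],99))
d=o[0]-y[0];print("yaw via mod-yellow",np.degrees(np.arctan2(d[1],d[0]))-90,np.linalg.norm(d))
# pad axis
for f,n in((T,"T"),(S,"S")):
    q=[b for b in blobs(f,"green") if b[0]>130][0][2].reshape(-1,2)
    P=np.array([onz(f,p,7)[:2] for p in q]);w,v=np.linalg.eigh(np.cov(P.T));print(n,"pad axis",np.degrees(np.arctan2(*v[::-1,1])),P.mean(0),cv2.minAreaRect(P.astype(np.float32)))
# orange axis: on tilted plane at z~99
for yaw in(20,24):
  c=np.radians(yaw);n=[-np.sin(.5236)*np.cos(c),-np.sin(.5236)*np.sin(c),np.cos(.5236)]
  for f,q in((T,oT[0][2]),(S,oS[0][2])):
    P=np.array([onplane(f,p,o[0],n) for p in q.reshape(-1,2)]);xy=P[:,:2];w,v=np.linalg.eigh(np.cov(xy.T));print(yaw,"orange axis",np.degrees(np.arctan2(*v[::-1,1])))
# blue tops
for a,b in(([411.1,174],[389.3,301.7]),([418,201.4],[354.5,318.3])):print("blue",tri(T,a,S,b))
E
python3 - <<'E'
import cv2,numpy as np
a=cv2.imread("pics/top0.png");b=cv2.imread("pics/side0.png")
A=cv2.resize(a[110:290,90:290],(600,540),interpolation=2);cv2.imwrite("pics/c0.png",A)
E
```

```text
[(143.5, array([203.98490128, 214.59698026]), ((203.80001831054688, 214.60003662109375), (20.57182502746582, 8.049844741821289), 63.43495178222656))]
pad (array([ 511.47778008, -234.05753912,   18.14778347]), np.float64(2.312796049443678)) [ 514.31175599 -236.3679074     7.        ]
key (array([545.63364284, 164.53135496, 113.4173618 ]), np.float64(1.7937470834589893))
yellow (array([552.63541326, 168.08327994,  98.05409466]), np.float64(1.9851029098384132))
mod (array([522.13606624, 233.59313522,  97.48374114]), np.float64(2.417720423774472)) [523.11650875 232.93034987  99.        ] [520.51692268 231.40474483  99.        ]
yaw via mod-yellow 24.965219388420863 72.26393714317612
T pad axis -166.27899876972413 [ 514.32355545 -236.25561294] ((514.3343505859375, -236.28482055664062), (49.924957275390625, 16.630281448364258), 13.919672012329102)
S pad axis -165.73448728342782 [ 511.38724313 -229.02681057] ((511.6819763183594, -228.98300170898438), (44.589778900146484, 11.082356452941895), 13.834099769592285)
20 orange axis -155.4960141463344
20 orange axis -154.9741270588043
24 orange axis -155.69599688652679
24 orange axis -155.42734217620674
blue (array([ 633.84327241, -204.99984997,   52.52243694]), np.float64(1.5967614196613882))
blue (array([ 572.24613163, -219.14014763,   52.41961496]), np.float64(2.0909116549244264))
```

View pics/c0.png

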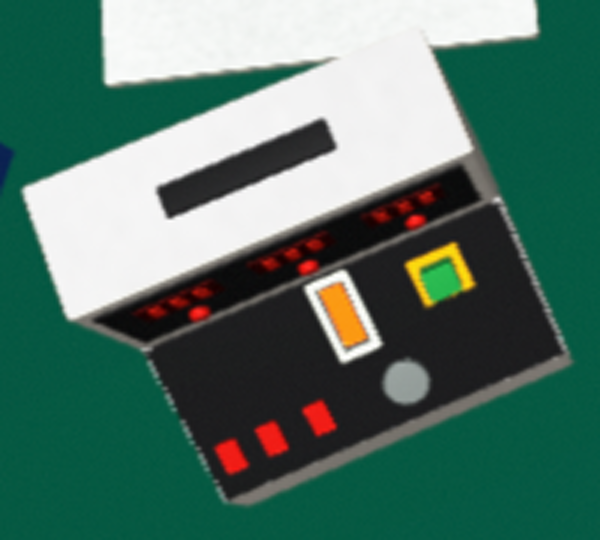

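The crop shows orange at crop (343,312) in its white frame and the key at (440,282) on the yellow field. The yaw is about 24.5 degrees and the module–key distance measures 72.3 mm (72 expected), so they agree. Next I plan the approach above the key.

```bash
cat >> h.py <<'E'
YAW=24.6; O=np.array([521.6,232.2,100.])
B=Ro.from_euler("z",YAW,degrees=True).as_matrix()@Ro.from_euler("y",-30,degrees=True).as_matrix()
RB=np.c_[-B[:,0],B[:,1],-B[:,2]]
def bay(x,y,z,o=O): return o+B@np.array([x,y,z])
def plan(p,R,n,s,fing,p0=None,R0=None):
    R0=rot(s["tcp_rot"]) if R0 is None else R0; p0=s["eef_pos"] if p0 is None else p0
    w=Ro.from_matrix(R0.T@R).as_rotvec()/n; d=(np.array(p)-p0)/n
    for i in range(n):
        Ri=R0@Ro.from_rotvec(w*i).as_matrix()
        print({"dp":(Ri.T@d/40).round(2).tolist(),"turn":(np.degrees(w)/6).round(2).tolist(),"fingers":fing})
E
python3 - <<'E'
from h import *
from rig import r
s=r.sense();print(bay(0,-72,22),Ro.from_matrix(RB).as_euler("xyz"))
plan([340,330,270],RB,10,s,1)
print("then");plan(bay(0,-72,72),RB,8,s,1,np.array([340,330,270.]),RB)
E
```

```text
[541.57061984 162.15591143 119.05255888] [-3.14159265  0.52359878 -2.71224166]
{'dp': [-0.58, -0.53, -0.1], 'turn': [-0.18, -0.48, -0.67], 'fingers': 1}
{'dp': [-0.55, -0.57, -0.08], 'turn': [-0.18, -0.48, -0.67], 'fingers': 1}
{'dp': [-0.51, -0.6, -0.06], 'turn': [-0.18, -0.48, -0.67], 'fingers': 1}
{'dp': [-0.47, -0.64, -0.05], 'turn': [-0.18, -0.48, -0.67], 'fingers': 1}
{'dp': [-0.43, -0.67, -0.04], 'turn': [-0.18, -0.48, -0.67], 'fingers': 1}
{'dp': [-0.38, -0.69, -0.03], 'turn': [-0.18, -0.48, -0.67], 'fingers': 1}
{'dp': [-0.33, -0.72, -0.03], 'turn': [-0.18, -0.48, -0.67], 'fingers': 1}
{'dp': [-0.28, -0.74, -0.03], 'turn': [-0.18, -0.48, -0.67], 'fingers': 1}
{'dp': [-0.23, -0.76, -0.03], 'turn': [-0.18, -0.48, -0.67], 'fingers': 1}
{'dp': [-0.18, -0.77, -0.03], 'turn': [-0.18, -0.48, -0.67], 'fingers': 1}
then
{'dp': [-0.07, -0.74, 0.43], 'turn': [0.0, 0.0, 0.0], 'fingers': 1}
{'dp': [-0.07, -0.74, 0.43], 'turn': [0.0, 0.0, 0.0], 'fingers': 1}
{'dp': [-0.07, -0.74, 0.43], 'turn': [0.0, 0.0, 0.0], 'fingers': 1}
{'dp': [-0.07, -0.74, 0.43], 'turn': [0.0, 0.0, 0.0], 'fingers': 1}
{'dp': [-0.07, -0.74, 0.43], 'turn': [0.0, 0.0, 0.0], 'fingers': 1}
{'dp': [-0.07, -0.74, 0.43], 'turn': [0.0, 0.0, 0.0], 'fingers': 1}
{'dp': [-0.07, -0.74, 0.43], 'turn': [0.0, 0.0, 0.0], 'fingers': 1}
{'dp': [-0.07, -0.74, 0.43], 'turn': [0.0, 0.0, 0.0], 'fingers': 1}
```

>>> {"method": "play_rows", "body": {
  "rows": [
    {"dp": [-0.58,-0.53,-0.1],"turn": [-0.18,-0.48,-0.67],"fingers": 1},
    {"dp": [-0.55,-0.57,-0.08],"turn": [-0.18,-0.48,-0.67],"fingers": 1},
    {"dp": [-0.51,-0.6,-0.06],"turn": [-0.18,-0.48,-0.67],"fingers": 1},
    {"dp": [-0.47,-0.64,-0.05],"turn": [-0.18,-0.48,-0.67],"fingers": 1},
    {"dp": [-0.43,-0.67,-0.04],"turn": [-0.18,-0.48,-0.67],"fingers": 1}
  ]
}}

```text
clock: 0.52
eef_pos: [259.1, 463.5, 250.6]
tcp_rot: [3.093, 0.265, -3.078]
contact_force: [0.4, 0.5, 0.9]
opening: 0.299
grasp_force: 0.0
```

>>> {"method": "play_rows", "body": {
  "rows": [
    {"dp": [-0.38,-0.69,-0.03],"turn": [-0.18,-0.48,-0.67],"fingers": 1},
    {"dp": [-0.33,-0.72,-0.03],"turn": [-0.18,-0.48,-0.67],"fingers": 1},
    {"dp": [-0.28,-0.74,-0.03],"turn": [-0.18,-0.48,-0.67],"fingers": 1},
    {"dp": [-0.23,-0.76,-0.03],"turn": [-0.18,-0.48,-0.67],"fingers": 1},
    {"dp": [-0.18,-0.77,-0.03],"turn": [-0.18,-0.48,-0.67],"fingers": 1}
  ]
}}

```text
clock: 0.93
eef_pos: [340.1, 329.1, 270.2]
tcp_rot: [-3.139, 0.528, -2.704]
contact_force: [1.0, -0.7, -0.9]
opening: 0.0
grasp_force: 0.0
```

Run:
```python
from h import *
from rig import r
s=r.sense();print(s["clock"],s["eef_pos"],s["tcp_rot"],s["contact_force"],s["qpos"])
plan(bay(0,-72,72),RB,9,s,1)
```

```text
0.9333 [340.1136467  329.13991771 270.19190096] [-3.13900397  0.52800726 -2.70431279] [ 0.99907702 -0.67529642 -0.92205146] [ 0.94610466 -0.1589407   2.23072622 -0.42524053  0.64401361 -0.77402284]
{'dp': [-0.06, -0.66, 0.38], 'turn': [0.0, 0.0, 0.01], 'fingers': 1}
{'dp': [-0.06, -0.66, 0.38], 'turn': [0.0, 0.0, 0.01], 'fingers': 1}
{'dp': [-0.06, -0.66, 0.38], 'turn': [0.0, 0.0, 0.01], 'fingers': 1}
{'dp': [-0.06, -0.66, 0.38], 'turn': [0.0, 0.0, 0.01], 'fingers': 1}
{'dp': [-0.06, -0.66, 0.38], 'turn': [0.0, 0.0, 0.01], 'fingers': 1}
{'dp': [-0.06, -0.66, 0.38], 'turn': [0.0, 0.0, 0.01], 'fingers': 1}
{'dp': [-0.06, -0.66, 0.38], 'turn': [0.0, 0.0, 0.01], 'fingers': 1}
{'dp': [-0.06, -0.65, 0.38], 'turn': [0.0, 0.0, 0.01], 'fingers': 1}
{'dp': [-0.06, -0.65, 0.38], 'turn': [0.0, 0.0, 0.01], 'fingers': 1}
```

Tracking is good. I carry on to 50 mm above the key and look through the wrist camera.

>>> {"method": "play_rows", "body": {
  "rows": [
    {"dp": [-0.06,-0.66,0.38],"turn": [0,0,0.01],"fingers": 1},
    {"dp": [-0.06,-0.66,0.38],"turn": [0,0,0.01],"fingers": 1},
    {"dp": [-0.06,-0.66,0.38],"turn": [0,0,0.01],"fingers": 1},
    {"dp": [-0.06,-0.66,0.38],"turn": [0,0,0.01],"fingers": 1},
    {"dp": [-0.06,-0.66,0.38],"turn": [0,0,0.01],"fingers": 1}
  ]
}}

```text
clock: 1.35
eef_pos: [440.0, 229.2, 210.1]
tcp_rot: [3.139, 0.527, -2.716]
contact_force: [-0.0, 1.3, -0.3]
opening: 0.0
grasp_force: 0.0
```

>>> {"method": "play_rows", "body": {
  "rows": [
    {"dp": [-0.06,-0.66,0.38],"turn": [0,0,0.01],"fingers": 1},
    {"dp": [-0.06,-0.66,0.38],"turn": [0,0,0.01],"fingers": 1},
    {"dp": [-0.06,-0.65,0.38],"turn": [0,0,0.01],"fingers": 1},
    {"dp": [-0.06,-0.65,0.38],"turn": [0,0,0.01],"fingers": 1},
    {"dp": [0,0,0],"turn": [0,0,0],"fingers": 1}
  ]
}}

```text
clock: 1.77
eef_pos: [516.2, 152.6, 162.8]
tcp_rot: [3.138, 0.524, -2.72]
contact_force: [-1.2, 0.5, -1.1]
opening: -0.004
grasp_force: 0.0
```

Run:
```python
from h import *
from rig import r
f=r.grab_frame("wrist");cv2.imwrite("pics/w1.png",f["pixels"][:,:,::-1]);pickle.dump(f,open("w1.pkl","wb"))
s=r.sense();print(s["eef_pos"],s["tcp_rot"],bay(0,-72,72))
R=rot(s["tcp_rot"]);print("cam in tool",R.T@(f["pose"][:3,3]-s["eef_pos"]),(R.T@f["pose"][:3,:3]).round(2).tolist())
for c,z in(("orange",-1),("yellow",0),("green",22)):
    for a,m,q in blobs(f,c,100)[:3]:
        mc=cv2.minAreaRect(q)[0]
        print(c,a,m,[ (B.T@(onplane(f,x,bay(0,0,z),B[:,2])-O)).round(1).tolist() for x in (m,mc)],cv2.boundingRect(q))
```

```text
[514.76791296 153.43145003 163.07552932] [ 3.13528346  0.52300344 -2.72416214] [518.83971712 151.74889163 162.35382907]
cam in tool [  76.4463843    -0.33104499 -141.09231332] [[0.0, -0.95, -0.3], [1.0, 0.0, 0.0], [0.0, -0.3, 0.95]]
yellow 944.0 [405.86864407 206.14088983] [[-1.4, 0.2, 0.0], [-1.5, 0.3, 0.0]] (395, 180, 23, 53)
yellow 771.5 [312.15748542 202.53488874] [[-4.9, -70.9, 0.0], [0.1, -71.5, -0.0]] (287, 188, 49, 43)
```

View pics/w1.png

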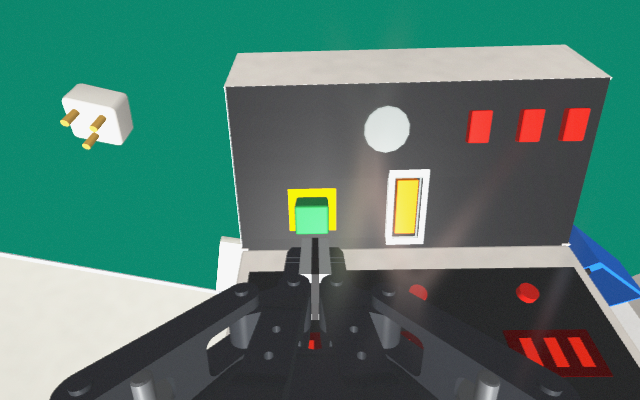

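Wrist view: the key at (312,215) sits right ahead of the shut fingers, and the module at (406,206) lies within 1.5 mm of my bay frame. I correct the pose and start the press.

Run:
```python
from h import *
from rig import r
s=r.sense();print(s["eef_pos"],s["clock"]);plan(bay(-.5,-72,26),RB,4,s,1)
```

```text
[514.76791296 153.43145003 163.07552932] 1.8167
{'dp': [-0.01, -0.02, 0.3], 'turn': [0.0, -0.0, -0.02], 'fingers': 1}
{'dp': [-0.01, -0.02, 0.3], 'turn': [0.0, -0.0, -0.02], 'fingers': 1}
{'dp': [-0.01, -0.02, 0.3], 'turn': [0.0, -0.0, -0.02], 'fingers': 1}
{'dp': [-0.01, -0.02, 0.3], 'turn': [0.0, -0.0, -0.02], 'fingers': 1}
```

>>> {"method": "play_rows", "body": {
  "rows": [
    {"dp": [-0.01,-0.02,0.3],"turn": [0,0,-0.02],"fingers": 1},
    {"dp": [-0.01,-0.02,0.3],"turn": [0,0,-0.02],"fingers": 1},
    {"dp": [-0.01,-0.02,0.3],"turn": [0,0,-0.02],"fingers": 1},
    {"dp": [-0.01,-0.02,0.3],"turn": [0,0,-0.02],"fingers": 1},
    {"dp": [0,0,0],"turn": [0,0,0],"fingers": 1}
  ]
}}

```text
clock: 2.23
eef_pos: [538.0, 163.8, 122.4]
tcp_rot: [3.14, 0.523, -2.711]
contact_force: [-0.1, -0.2, -0.1]
opening: -0.0
grasp_force: 0.0
```

>>> {"method": "play_rows", "body": {
  "rows": [
    {"dp": [0,0,0.1],"turn": [0,0,0],"fingers": 1},
    {"dp": [0,0,0.1],"turn": [0,0,0],"fingers": 1},
    {"dp": [0,0,0.1],"turn": [0,0,0],"fingers": 1},
    {"dp": [0,0,0],"turn": [0,0,0],"fingers": 1}
  ]
}}

```text
clock: 2.57
eef_pos: [543.4, 166.2, 113.6]
tcp_rot: [3.14, 0.525, -2.71]
contact_force: [-1.8, -0.6, 3.9]
opening: 0.002
grasp_force: 2.1
```

```bash
cat > st.py <<'E'
from h import *
from rig import r
s=r.sense();print(s["clock"],"bay pos",(B.T@(s["eef_pos"]-O)).round(2),"F bay",(B.T@s["contact_force"]).round(1),s["tcp_rot"].round(3),s["opening"])
E
python3 st.py
```

```text
2.5667 bay pos [  0.21 -69.12  15.61] F bay [0.3 0.2 4.3] [ 3.14   0.525 -2.71 ] 0.0019712962450385146
```

>>> {"method": "play_rows", "body": {
  "rows": [
    {"dp": [0,0,0.1],"turn": [0,0,0],"fingers": 1},
    {"dp": [0,0,0.1],"turn": [0,0,0],"fingers": 1},
    {"dp": [0,0,0.05],"turn": [0,0,0],"fingers": 1},
    {"dp": [0,0,0],"turn": [0,0,0],"fingers": 1}
  ]
}}

```text
clock: 2.9
eef_pos: [547.9, 168.3, 105.2]
tcp_rot: [3.14, 0.525, -2.71]
contact_force: [-3.7, 0.1, 4.8]
opening: 0.002
grasp_force: 2.9
```

```bash
python3 st.py
```

```text
2.9 bay pos [  0.25 -69.03   5.87] F bay [-0.5  1.6  5.8] [ 3.14   0.525 -2.71 ] 0.0024583664632580253
```

>>> {"method": "play_rows", "body": {
  "rows": [
    {"dp": [0,0,0.05],"turn": [0,0,0],"fingers": 1},
    {"dp": [0,0,0],"turn": [0,0,0],"fingers": 1}
  ]
}}

```text
clock: 3.07
eef_pos: [548.7, 168.7, 103.6]
tcp_rot: [3.14, 0.525, -2.71]
contact_force: [-4.2, 0.4, 4.7]
opening: -0.003
grasp_force: 3.0
```

>>> {"method": "play_rows", "body": {
  "rows": [
    {"dp": [0,0,0.03],"turn": [0,0,0],"fingers": 1},
    {"dp": [0,0,0],"turn": [0,0,0],"fingers": 1}
  ]
}}

```text
clock: 3.23
eef_pos: [549.0, 168.9, 103.1]
tcp_rot: [3.14, 0.526, -2.71]
contact_force: [-11.3, -3.4, 15.0]
opening: 0.001
grasp_force: 9.2
```

```bash
python3 st.py
python3 - <<'E'
from h import *
from rig import r
f=r.grab_frame("side");cv2.imwrite("pics/s2.png",cv2.resize(f["pixels"][60:220,190:380,::-1],(760,640))[:600])
E
```

```text
3.2333 bay pos [  0.28 -69.     3.36] F bay [-2.6  1.6 18.8] [ 3.14   0.526 -2.71 ] 0.0012159320571582218
```

View pics/s2.png

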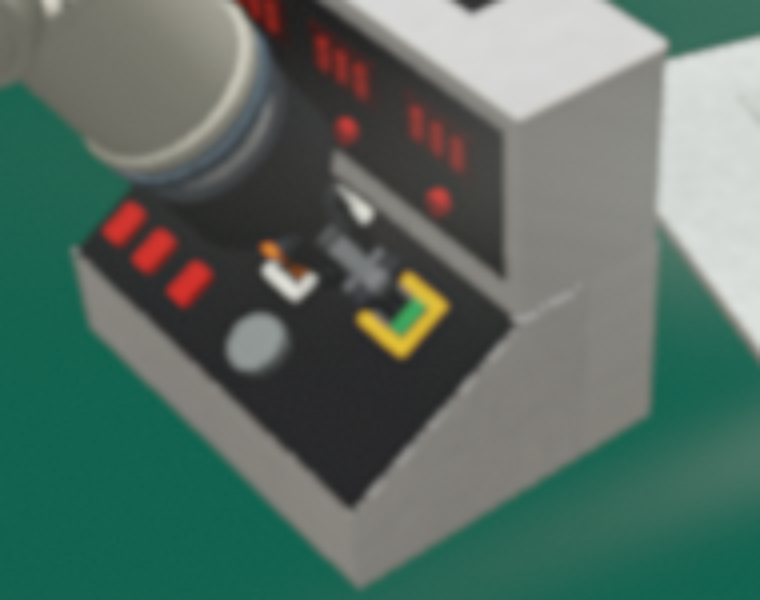

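The key is nearly flush and the orange module stands out at about crop (270,250). The force has jumped, which suggests the end stop. A small extra push will confirm it, then I retreat.

>>> {"method": "play_rows", "body": {
  "rows": [
    {"dp": [0,0,0.02],"turn": [0,0,0],"fingers": 1},
    {"dp": [0,0,0],"turn": [0,0,0],"fingers": 1},
    {"dp": [0,0,0],"turn": [0,0,0],"fingers": 1}
  ]
}}

```text
clock: 3.53
eef_pos: [549.1, 168.9, 102.9]
tcp_rot: [3.14, 0.526, -2.71]
contact_force: [-19.3, -6.9, 28.2]
opening: 0.001
grasp_force: 16.9
```

>>> {"method": "play_rows", "body": {
  "rows": [
    {"dp": [0,0,-0.3],"turn": [0,0,0],"fingers": 1},
    {"dp": [0,0,-0.5],"turn": [0,0,0],"fingers": 1},
    {"dp": [0,0,-0.6],"turn": [0,0,0],"fingers": 1},
    {"dp": [0,0,-0.6],"turn": [0,0,0],"fingers": 0.6},
    {"dp": [0,0,0],"turn": [0,0,0],"fingers": 0.6}
  ]
}}

```text
clock: 3.95
eef_pos: [513.6, 151.5, 174.2]
tcp_rot: [-3.141, 0.529, -2.71]
contact_force: [0.4, -0.0, 0.1]
opening: 0.271
grasp_force: 0.0
```

```bash
python3 st.py
python3 - <<'E'
from h import *
from rig import r
f=r.grab_frame("wrist");cv2.imwrite("pics/w2.png",f["pixels"][:,:,::-1]);pickle.dump(f,open("w2.pkl","wb"))
for c,z in(("orange",26),("yellow",26),("green",22)):
    for a,m,q in blobs(f,c,100)[:3]:
        mc=cv2.minAreaRect(q)[0]
        print(c,a,m,[ (B.T@(onplane(f,x,bay(0,0,z),B[:,2])-O)).round(1).tolist() for x in (m,mc)],cv2.boundingRect(q))
E
```

```text
3.95 bay pos [  1.7  -70.06  84.68] F bay [ 0.4 -0.2 -0.1] [-3.141  0.529 -2.71 ] 0.2706982120367966
orange 243.5 [403.04449008 199.17522245] [[-8.9, -6.9, 26.0], [-2.6, -0.8, 26.0]] (396, 178, 31, 60)
orange 154.0 [399.52597403 183.83982684] [[-20.1, -10.3, 26.0], [-12.0, -12.9, 26.0]] (390, 171, 28, 56)
yellow 1118.5 [412.29444196 209.65236179] [[-1.0, 0.4, 26.0], [-0.8, 0.6, 26.0]] (400, 182, 26, 57)
yellow 715.0 [311.95151515 194.06969697] [[-12.6, -70.8, 26.0], [-8.2, -71.2, 26.0]] (289, 180, 46, 41)
```

View pics/w2.png

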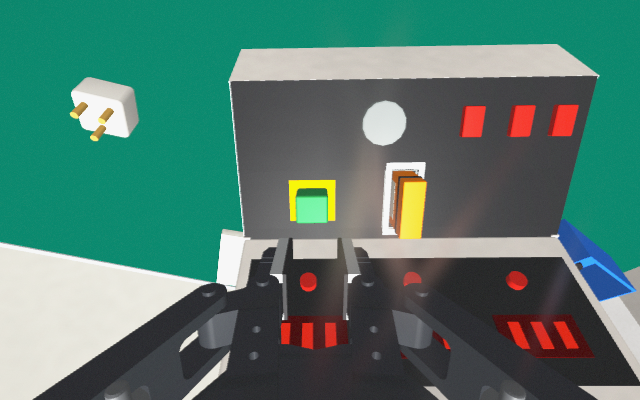

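The module (412,210) is fully out: its centre fits the 26 mm plane within 1 mm. The key at (312,207) has sprung back. Now the grasp.

Run:
```python
from h import *
from rig import r
s=r.sense();plan(bay(-1,.5,65),RB,4,s,.6);plan(bay(-1,.5,3),RB,5,s,.6,bay(-1,.5,65),RB)
```

```text
{'dp': [0.02, 0.44, 0.12], 'turn': [0.0, 0.01, 0.0], 'fingers': 0.6}
{'dp': [0.02, 0.44, 0.12], 'turn': [0.0, 0.01, 0.0], 'fingers': 0.6}
{'dp': [0.02, 0.44, 0.11], 'turn': [0.0, 0.01, 0.0], 'fingers': 0.6}
{'dp': [0.02, 0.44, 0.11], 'turn': [0.0, 0.01, 0.0], 'fingers': 0.6}
{'dp': [0.0, 0.0, 0.31], 'turn': [0.0, 0.0, 0.0], 'fingers': 0.6}
{'dp': [0.0, 0.0, 0.31], 'turn': [0.0, 0.0, 0.0], 'fingers': 0.6}
{'dp': [0.0, 0.0, 0.31], 'turn': [0.0, 0.0, 0.0], 'fingers': 0.6}
{'dp': [0.0, 0.0, 0.31], 'turn': [0.0, 0.0, 0.0], 'fingers': 0.6}
{'dp': [0.0, 0.0, 0.31], 'turn': [0.0, 0.0, 0.0], 'fingers': 0.6}
```

>>> {"method": "play_rows", "body": {
  "rows": [
    {"dp": [0.02,0.44,0.12],"turn": [0,0.01,0],"fingers": 0.6},
    {"dp": [0.02,0.44,0.12],"turn": [0,0.01,0],"fingers": 0.6},
    {"dp": [0.02,0.44,0.11],"turn": [0,0.01,0],"fingers": 0.6},
    {"dp": [0.02,0.44,0.11],"turn": [0,0.01,0],"fingers": 0.6},
    {"dp": [0,0,0],"turn": [0,0,0],"fingers": 0.6}
  ]
}}

```text
clock: 4.42
eef_pos: [489.1, 220.3, 151.6]
tcp_rot: [3.14, 0.519, -2.71]
contact_force: [-0.5, -0.2, 0.7]
opening: 0.4
grasp_force: 0.0
```

>>> {"method": "play_rows", "body": {
  "rows": [
    {"dp": [0,0,0],"turn": [0,0,0],"fingers": 0.6},
    {"dp": [0,0,0.3],"turn": [0,0,0],"fingers": 0.6},
    {"dp": [0,0,0.3],"turn": [0,0,0],"fingers": 0.6},
    {"dp": [0,0,0],"turn": [0,0,0],"fingers": 0.6}
  ]
}}

```text
clock: 4.75
eef_pos: [501.6, 222.8, 130.7]
tcp_rot: [3.141, 0.519, -2.711]
contact_force: [0.1, -0.3, -0.3]
opening: 0.404
grasp_force: 0.0
```

```bash
python3 st.py
python3 - <<'E'
from h import *
from rig import r
s=r.sense();plan(bay(-1,.5,3),RB,4,s,.6)
E
```

```text
4.75 bay pos [-3.8  -0.18 37.68] F bay [-0.2 -0.3 -0.2] [ 3.141  0.519 -2.711] 0.404253126439243
{'dp': [-0.02, 0.0, 0.22], 'turn': [0.0, -0.01, 0.0], 'fingers': 0.6}
{'dp': [-0.02, 0.0, 0.22], 'turn': [0.0, -0.01, 0.0], 'fingers': 0.6}
{'dp': [-0.02, 0.0, 0.22], 'turn': [0.0, -0.01, 0.0], 'fingers': 0.6}
{'dp': [-0.02, 0.0, 0.22], 'turn': [0.0, -0.01, 0.0], 'fingers': 0.6}
```

>>> {"method": "play_rows", "body": {
  "rows": [
    {"dp": [-0.02,0,0.22],"turn": [0,-0.01,0],"fingers": 0.6},
    {"dp": [-0.02,0,0.22],"turn": [0,-0.01,0],"fingers": 0.6},
    {"dp": [-0.02,0,0.22],"turn": [0,-0.01,0],"fingers": 0.6},
    {"dp": [-0.02,0,0.2],"turn": [0,-0.01,0],"fingers": 0.6},
    {"dp": [0,0,0],"turn": [0,0,0],"fingers": 0.6}
  ]
}}

```text
clock: 5.17
eef_pos: [519.7, 231.7, 102.5]
tcp_rot: [3.141, 0.524, -2.711]
contact_force: [0.7, 0.2, -0.6]
opening: 0.397
grasp_force: 0.0
```

>>> {"method": "play_rows", "body": {
  "rows": [
    {"dp": [0,0,0],"turn": [0,0,0],"fingers": 0.9},
    {"dp": [0,0,0],"turn": [0,0,0],"fingers": 0.9},
    {"dp": [0,0,0],"turn": [0,0,0],"fingers": 0.9},
    {"dp": [0,0,0],"turn": [0,0,0],"fingers": 0.9}
  ],
  "force": 35
}}

```text
clock: 5.5
eef_pos: [519.2, 231.2, 103.9]
tcp_rot: [3.141, 0.525, -2.711]
contact_force: [4.2, -4.6, -3.9]
opening: 0.176
grasp_force: 36.5
```

```bash
python3 st.py
```

```text
5.5 bay pos [-0.34  0.05  4.65] F bay [-0.3 -5.9 -4.3] [ 3.141  0.525 -2.711] 0.17633478603427605
```

Gripped. I draw it out slowly along the slot axis.

>>> {"method": "play_rows", "body": {
  "rows": [
    {"dp": [0,0,-0.15],"turn": [0,0,0],"fingers": 1},
    {"dp": [0,0,-0.25],"turn": [0,0,0],"fingers": 1},
    {"dp": [0,0,-0.3],"turn": [0,0,0],"fingers": 1},
    {"dp": [0,0,-0.3],"turn": [0,0,0],"fingers": 1},
    {"dp": [0,0,-0.3],"turn": [0,0,0],"fingers": 1}
  ]
}}

```text
clock: 5.92
eef_pos: [495.1, 220.4, 149.4]
tcp_rot: [3.141, 0.525, -2.711]
contact_force: [0.1, 0.1, -0.5]
opening: 0.18
grasp_force: 36.9
```

>>> {"method": "play_rows", "body": {
  "rows": [
    {"dp": [0,0,-0.4],"turn": [0,0,0],"fingers": 1},
    {"dp": [0,0,-0.4],"turn": [0,0,0],"fingers": 1},
    {"dp": [0,0,-0.4],"turn": [0,0,0],"fingers": 1},
    {"dp": [0,0,-0.2],"turn": [0,0,0],"fingers": 1},
    {"dp": [0,0,0],"turn": [0,0,0],"fingers": 1}
  ]
}}

```text
clock: 6.33
eef_pos: [470.3, 209.1, 199.2]
tcp_rot: [3.141, 0.528, -2.71]
contact_force: [-0.2, -0.0, -0.5]
opening: 0.18
grasp_force: 36.9
```

```bash
python3 st.py
cat >> h.py <<'E'
RACK=13.8; PAD=np.array([513.,-233.2,7.])
K=Ro.from_euler("z",RACK,degrees=True).as_matrix(); RP=np.c_[-K[:,0],K[:,1],-K[:,2]]
E
python3 - <<'E'
from h import *
from rig import r
s=r.sense();print(s["eef_pos"])
plan([480,0,250],RP,10,s,1); 
print();plan(PAD+[0,0,123],RP,10,s,1,np.array([480,0,250.]),RP)
E
```

```text
6.3333 bay pos [  0.82   0.32 114.03] F bay [-0.4  0.  -0.3] [ 3.141  0.528 -2.71 ] 0.17977847830319055
[470.26452803 209.05404701 199.16432453]
{'dp': [0.11, -0.48, -0.21], 'turn': [0.05, 0.5, 0.18], 'fingers': 1}
{'dp': [0.11, -0.49, -0.2], 'turn': [0.05, 0.5, 0.18], 'fingers': 1}
{'dp': [0.11, -0.49, -0.19], 'turn': [0.05, 0.5, 0.18], 'fingers': 1}
{'dp': [0.11, -0.49, -0.18], 'turn': [0.05, 0.5, 0.18], 'fingers': 1}
{'dp': [0.11, -0.5, -0.18], 'turn': [0.05, 0.5, 0.18], 'fingers': 1}
{'dp': [0.11, -0.5, -0.17], 'turn': [0.05, 0.5, 0.18], 'fingers': 1}
{'dp': [0.11, -0.5, -0.16], 'turn': [0.05, 0.5, 0.18], 'fingers': 1}
{'dp': [0.11, -0.51, -0.15], 'turn': [0.05, 0.5, 0.18], 'fingers': 1}
{'dp': [0.11, -0.51, -0.14], 'turn': [0.05, 0.5, 0.18], 'fingers': 1}
{'dp': [0.1, -0.51, -0.14], 'turn': [0.05, 0.5, 0.18], 'fingers': 1}

{'dp': [0.06, -0.59, 0.3], 'turn': [0.0, 0.0, 0.0], 'fingers': 1}
{'dp': [0.06, -0.59, 0.3], 'turn': [0.0, 0.0, 0.0], 'fingers': 1}
{'dp': [0.06, -0.59, 0.3], 'turn': [0.0, 0.0, 0.0], 'fingers': 1}
{'dp': [0.06, -0.59, 0.3], 'turn': [0.0, 0.0, 0.0], 'fingers': 1}
{'dp': [0.06, -0.59, 0.3], 'turn': [0.0, 0.0, 0.0], 'fingers': 1}
{'dp': [0.06, -0.59, 0.3], 'turn': [0.0, 0.0, 0.0], 'fingers': 1}
{'dp': [0.06, -0.59, 0.3], 'turn': [0.0, 0.0, 0.0], 'fingers': 1}
{'dp': [0.06, -0.59, 0.3], 'turn': [0.0, 0.0, 0.0], 'fingers': 1}
{'dp': [0.06, -0.59, 0.3], 'turn': [0.0, 0.0, 0.0], 'fingers': 1}
{'dp': [0.06, -0.59, 0.3], 'turn': [0.0, 0.0, 0.0], 'fingers': 1}
```

>>> {"method": "play_rows", "body": {
  "rows": [
    {"dp": [0.11,-0.48,-0.21],"turn": [0.05,0.5,0.18],"fingers": 1},
    {"dp": [0.11,-0.49,-0.2],"turn": [0.05,0.5,0.18],"fingers": 1},
    {"dp": [0.11,-0.49,-0.19],"turn": [0.05,0.5,0.18],"fingers": 1},
    {"dp": [0.11,-0.49,-0.18],"turn": [0.05,0.5,0.18],"fingers": 1},
    {"dp": [0.11,-0.5,-0.18],"turn": [0.05,0.5,0.18],"fingers": 1}
  ]
}}

```text
clock: 6.75
eef_pos: [474.7, 103.6, 222.3]
tcp_rot: [3.128, 0.26, -2.811]
contact_force: [0.1, 0.6, -0.2]
opening: 0.177
grasp_force: 36.9
```

>>> {"method": "play_rows", "body": {
  "rows": [
    {"dp": [0.11,-0.5,-0.17],"turn": [0.05,0.5,0.18],"fingers": 1},
    {"dp": [0.11,-0.5,-0.16],"turn": [0.05,0.5,0.18],"fingers": 1},
    {"dp": [0.11,-0.51,-0.15],"turn": [0.05,0.5,0.18],"fingers": 1},
    {"dp": [0.11,-0.51,-0.14],"turn": [0.05,0.5,0.18],"fingers": 1},
    {"dp": [0.1,-0.51,-0.14],"turn": [0.05,0.5,0.18],"fingers": 1}
  ]
}}

```text
clock: 7.17
eef_pos: [479.3, -1.3, 247.6]
tcp_rot: [-3.141, -0.003, -2.905]
contact_force: [0.6, -0.1, -0.8]
opening: 0.18
grasp_force: 36.9
```

>>> {"method": "play_rows", "body": {
  "rows": [
    {"dp": [0.06,-0.59,0.3],"turn": [0,0,0],"fingers": 1},
    {"dp": [0.06,-0.59,0.3],"turn": [0,0,0],"fingers": 1},
    {"dp": [0.06,-0.59,0.3],"turn": [0,0,0],"fingers": 1},
    {"dp": [0.06,-0.59,0.3],"turn": [0,0,0],"fingers": 1},
    {"dp": [0.06,-0.59,0.3],"turn": [0,0,0],"fingers": 1}
  ]
}}

```text
clock: 7.58
eef_pos: [495.5, -118.9, 186.7]
tcp_rot: [-3.141, -0.0, -2.903]
contact_force: [0.3, -0.3, -0.4]
opening: 0.18
grasp_force: 36.9
```

>>> {"method": "play_rows", "body": {
  "rows": [
    {"dp": [0.06,-0.59,0.3],"turn": [0,0,0],"fingers": 1},
    {"dp": [0.06,-0.59,0.3],"turn": [0,0,0],"fingers": 1},
    {"dp": [0.06,-0.59,0.3],"turn": [0,0,0],"fingers": 1},
    {"dp": [0.06,-0.4,0.2],"turn": [0,0,0],"fingers": 1},
    {"dp": [0,0,0],"turn": [0,0,0],"fingers": 1}
  ]
}}

```text
clock: 8.0
eef_pos: [506.0, -206.7, 141.6]
tcp_rot: [-3.141, -0.002, -2.905]
contact_force: [-0.8, 1.4, 0.7]
opening: 0.177
grasp_force: 36.9
```

Run:
```python
from h import *
from rig import r
s=r.sense();print(s["clock"],s["eef_pos"],s["tcp_rot"],s["grasp_force"],s["qpos"])
for n in("wrist","top"):
    f=r.grab_frame(n);cv2.imwrite(f"pics/{n}3.png",f["pixels"][:,:,::-1]);pickle.dump(f,open(n+"3.pkl","wb"))
    for c in("green","orange","yellow","blue"):
        for a,m,q in blobs(f,c,60)[:4]:
            print(n,c,a,m,cv2.boundingRect(q),onz(f,m,7 if c=="green" else 69).round(1))
```

```text
8.0 [ 506.02658411 -206.68895843  141.61510747] [-3.14144001e+00 -2.28967763e-03 -2.90535435e+00] 36.89670503139496 [-3.89599359e-01  3.38922658e-01  1.88118687e+00 -1.83677877e-03
  9.23250248e-01 -2.19552487e+00]
wrist green 997.0 [285.09127382 187.24757606] (273, 165, 25, 46) [ 514.1 -232.4    7. ]
wrist orange 2977.0 [314.71128653 269.41193595] (297, 225, 36, 91) [ 557.8 -192.9   69. ]
wrist orange 690.0 [314.0826087 206.5821256] (299, 193, 31, 27) [ 505.4 -205.9   69. ]
wrist blue 185.5 [282.38185085 237.77088949] (273, 231, 22, 16) [ 536.3 -224.1   69. ]
wrist blue 173.0 [ 11.48362235 156.99132948] (0, 153, 25, 10) [ 519.2 -426.4   69. ]
top green 100.0 [236.505 202.955] (231, 197, 12, 13) [568.  184.5   7. ]
top yellow 2475.5 [ 27.26270787 329.05426513] (0, 273, 58, 94) [283.4 579.5  69. ]
top yellow 98.0 [236.28061224 198.74829932] (226, 191, 22, 21) [564.7 174.   69. ]
top blue 4711.0 [ 44.0684568  171.85862874] (0, 136, 94, 73) [613.  597.5  69. ]
top blue 212.5 [411.15607843 173.99137255] (403, 162, 16, 26) [ 630.2 -202.    69. ]
top blue 90.5 [566.37200737 211.27255985] (546, 205, 42, 14) [ 557.  -530.7   69. ]
```

View pics/wrist3.png

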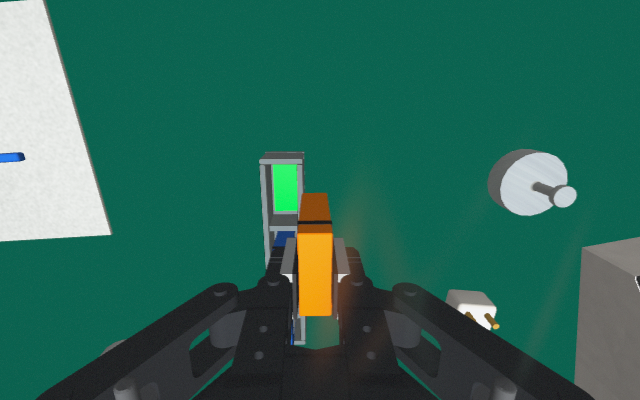

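The pad at (285,187) comes out at (514,-232), matching the top view. The module hangs straight in the fingers, and everything else is undisturbed. I move above the pad.

Run:
```python
from h import *
from rig import r
s=r.sense();plan([513.7,-232.6,98],RP,3,s,1)
```

```text
{'dp': [-0.01, -0.24, 0.38], 'turn': [0.0, -0.0, -0.01], 'fingers': 1}
{'dp': [-0.01, -0.24, 0.38], 'turn': [0.0, -0.0, -0.01], 'fingers': 1}
{'dp': [-0.01, -0.24, 0.38], 'turn': [0.0, -0.0, -0.01], 'fingers': 1}
```

>>> {"method": "play_rows", "body": {
  "rows": [
    {"dp": [-0.01,-0.4,0.2],"turn": [0,0,-0.01],"fingers": 1},
    {"dp": [-0.01,-0.32,0.4],"turn": [0,0,-0.01],"fingers": 1},
    {"dp": [-0.01,0,0.54],"turn": [0,0,-0.01],"fingers": 1},
    {"dp": [0,0,0],"turn": [0,0,0],"fingers": 1},
    {"dp": [0,0,0],"turn": [0,0,0],"fingers": 1}
  ]
}}

```text
clock: 8.52
eef_pos: [513.9, -231.6, 98.0]
tcp_rot: [3.141, -0.002, -2.9]
contact_force: [0.5, 0.4, -0.0]
opening: 0.182
grasp_force: 36.9
```

Run:
```python
from h import *
from rig import r
s=r.sense();print(s["clock"],s["eef_pos"],s["tcp_rot"],s["grasp_force"]);print(delta(s,RP,[513.7,-232.6,53]))
ims=[]
for n,b in(("wrist",(220,130,420,330)),("side",(260,240,460,400))):
    f=r.grab_frame(n);c=f["pixels"][b[1]:b[3],b[0]:b[2],::-1];ims.append(cv2.resize(c,(400,int(400*c.shape[0]/c.shape[1])),interpolation=2))
    for a,m,q in blobs(f,"green",20)[:2]: print(n,a,m,cv2.boundingRect(q),onz(f,m,7))
h=max(i.shape[0] for i in ims);cv2.imwrite("pics/m4.png",np.hstack([cv2.copyMakeBorder(i,0,h-i.shape[0],0,0,0) for i in ims]))
```

```text
8.5167 [ 513.85465657 -231.55264025   97.99412573] [ 3.14105696e+00 -1.92907481e-03 -2.89995970e+00] 36.92985534667969
(array([ 0.00784967, -0.0251007 ,  1.12485709]), array([ 0.0051083 , -0.01842329,  0.00741983]))
wrist 494.5 [311.63936636 183.91169532] (298, 174, 29, 37) [ 501.28780124 -235.70888042    7.        ]
side 159.5 [318.78474399 345.75130617] (306, 337, 27, 18) [ 511.33412262 -228.94104885    7.        ]
```

View pics/m4.png

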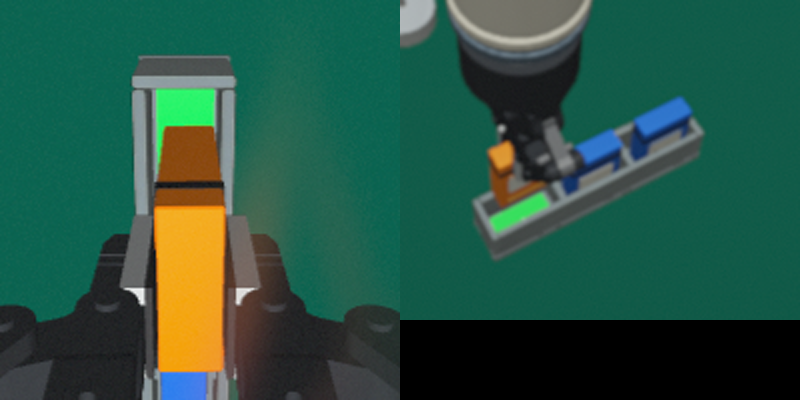

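The module sits over the compartment in both crops: rack walls at crop x 133–236, module 156–222. A 1 mm sideways correction, then down.

>>> {"method": "play_rows", "body": {
  "rows": [
    {"dp": [0,-0.03,0.2],"turn": [0,0,0],"fingers": 1},
    {"dp": [0,0,0.2],"turn": [0,0,0],"fingers": 1},
    {"dp": [0,0,0.2],"turn": [0,0,0],"fingers": 1},
    {"dp": [0,0,0.2],"turn": [0,0,0],"fingers": 1},
    {"dp": [0,0,0],"turn": [0,0,0],"fingers": 1}
  ]
}}

```text
clock: 9.03
eef_pos: [513.6, -232.8, 64.8]
tcp_rot: [3.141, -0.002, -2.9]
contact_force: [-0.1, -0.0, 0.1]
opening: 0.177
grasp_force: 36.9
```

>>> {"method": "play_rows", "body": {
  "rows": [
    {"dp": [0,0,0.15],"turn": [0,0,0],"fingers": 1},
    {"dp": [0,0,0.1],"turn": [0,0,0],"fingers": 1},
    {"dp": [0,0,0.05],"turn": [0,0,0],"fingers": 1},
    {"dp": [0,0,0],"turn": [0,0,0],"fingers": 1}
  ]
}}

```text
clock: 9.37
eef_pos: [514.5, -233.3, 54.2]
tcp_rot: [-3.141, -0.001, -2.9]
contact_force: [-0.3, 0.3, -1.0]
opening: 0.181
grasp_force: 36.9
```

>>> {"method": "play_rows", "body": {
  "rows": [
    {"dp": [0,0,0.05],"turn": [0,0,0],"fingers": 1},
    {"dp": [0,0,0.03],"turn": [0,0,0],"fingers": 1},
    {"dp": [0,0,0],"turn": [0,0,0],"fingers": 1}
  ]
}}

```text
clock: 9.62
eef_pos: [514.8, -233.4, 51.4]
tcp_rot: [-3.141, -0.0, -2.9]
contact_force: [-0.1, -0.3, -0.4]
opening: 0.175
grasp_force: 36.9
```

>>> {"method": "play_rows", "body": {
  "rows": [
    {"dp": [0,0,0.03],"turn": [0,0,0],"fingers": 1},
    {"dp": [0,0,0],"turn": [0,0,0],"fingers": 1}
  ]
}}

```text
clock: 9.78
eef_pos: [514.8, -233.4, 50.3]
tcp_rot: [-3.141, -0.0, -2.901]
contact_force: [-0.1, 0.1, -0.4]
opening: 0.18
grasp_force: 36.9
```

>>> {"method": "play_rows", "body": {
  "rows": [
    {"dp": [0,0,0.03],"turn": [0,0,0],"fingers": 1},
    {"dp": [0,0,0],"turn": [0,0,0],"fingers": 1}
  ]
}}

```text
clock: 9.95
eef_pos: [514.7, -233.3, 49.0]
tcp_rot: [-3.141, -0.0, -2.9]
contact_force: [-0.1, -0.0, -0.8]
opening: 0.18
grasp_force: 36.9
```

>>> {"method": "play_rows", "body": {
  "rows": [
    {"dp": [0,0,0.02],"turn": [0,0,0],"fingers": 1},
    {"dp": [0,0,0],"turn": [0,0,0],"fingers": 1}
  ]
}}

```text
clock: 10.12
eef_pos: [514.7, -233.3, 48.2]
tcp_rot: [-3.141, -0.0, -2.9]
contact_force: [0.7, -0.4, -0.4]
opening: 0.182
grasp_force: 36.9
```

>>> {"method": "play_rows", "body": {
  "rows": [
    {"dp": [0,0,0.02],"turn": [0,0,0],"fingers": 1},
    {"dp": [0,0,0],"turn": [0,0,0],"fingers": 1}
  ]
}}

```text
clock: 10.28
eef_pos: [514.7, -233.3, 47.4]
tcp_rot: [-3.141, -0.0, -2.901]
contact_force: [0.1, 0.3, -0.5]
opening: 0.179
grasp_force: 36.9
```

>>> {"method": "play_rows", "body": {
  "rows": [
    {"dp": [0,0,0.02],"turn": [0,0,0],"fingers": 1},
    {"dp": [0,0,0],"turn": [0,0,0],"fingers": 1}
  ]
}}

```text
clock: 10.45
eef_pos: [514.9, -233.5, 47.2]
tcp_rot: [-3.14, -0.0, -2.9]
contact_force: [-1.4, 0.3, 5.6]
opening: 0.176
grasp_force: 37.6
```

There is contact at the expected height. I release and back off straight up.

>>> {"method": "play_rows", "body": {
  "rows": [
    {"dp": [0,0,0],"turn": [0,0,0],"fingers": 0.75},
    {"dp": [0,0,0],"turn": [0,0,0],"fingers": 0.65},
    {"dp": [0,0,0],"turn": [0,0,0],"fingers": 0.55},
    {"dp": [0,0,0],"turn": [0,0,0],"fingers": 0.55},
    {"dp": [0,0,-0.1],"turn": [0,0,0],"fingers": 0.55}
  ]
}}

```text
clock: 10.87
eef_pos: [514.3, -233.1, 50.2]
tcp_rot: [-3.141, -0.001, -2.9]
contact_force: [-0.7, 0.5, -0.7]
opening: 0.452
grasp_force: 0.0
```

>>> {"method": "play_rows", "body": {
  "rows": [
    {"dp": [0,0,-0.4],"turn": [0,0,0],"fingers": 0.55},
    {"dp": [0,0,-0.6],"turn": [0,0,0],"fingers": 0.55},
    {"dp": [0,0,-0.8],"turn": [0,0,0],"fingers": 0.55},
    {"dp": [0,0,-0.8],"turn": [0,0,0],"fingers": 0.55},
    {"dp": [0,0,0],"turn": [0,0,0],"fingers": 0.55}
  ]
}}

```text
clock: 11.28
eef_pos: [518.0, -234.7, 160.9]
tcp_rot: [-3.135, 0.007, -2.9]
contact_force: [1.4, -1.5, 1.1]
opening: 0.452
grasp_force: 0.0
```

Run:
```python
from h import *
from rig import r
ims=[]
for n,b in(("wrist",(220,130,420,330)),("side",(260,240,460,400))):
    f=r.grab_frame(n);c=f["pixels"][b[1]:b[3],b[0]:b[2],::-1];ims.append(cv2.resize(c,(400,int(400*c.shape[0]/c.shape[1])),interpolation=2))
h=max(i.shape[0] for i in ims);cv2.imwrite("pics/m5.png",np.hstack([cv2.copyMakeBorder(i,0,h-i.shape[0],0,0,0) for i in ims]))
f=r.grab_frame("top");T=pickle.load(open("top0.pkl","rb"))
d=cv2.absdiff(f["pixels"],T["pixels"]).max(2)>60
print("plug/weight diff px",d[175:205,310:340].sum(),d[235:275,300:345].sum())
s=r.sense();print(s["clock"],s["eef_pos"],s["contact_force"])
```

```text
plug/weight diff px 0 0
11.4333 [ 514.65473035 -233.22340838  154.89616857] [-0.7376717   0.47190118 -0.6114759 ]
```

View pics/m5.png

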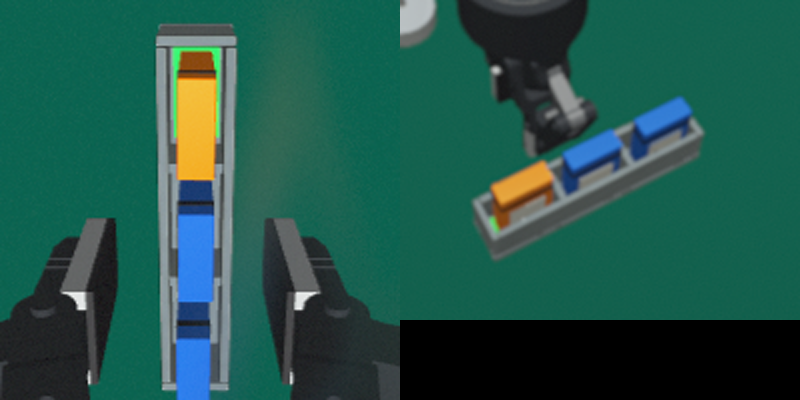

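The module stands upright and central in the free compartment (crop (196,125) and (520,195)). The blue modules are in line, and the plug and weight have not moved.

```bash
python3 -c "
from rig import r
print(r.sign_off())"
```

```text
the job is handed in; nothing more can be done
None
```

The job is handed in at about 11.4 s: I pressed the eject key to its stop and let it spring back, then drew the orange module out and stood it upright on the green floor of the rack; the blue modules, weight and plug show no movement in the final pictures.

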